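# Loosen the salt jar, then hold the pickling tank's sprung cover at its rider

## Robot

A 6-joint arm with a two-finger parallel gripper is mounted at the origin on the work surface. World frame = base frame: x ahead of the robot, y to its left, z up, the work surface at z = 0. Lengths are in m, angles in rad, forces in N, time in s.
With the tool pointing down it reaches from about 0.35 to 0.975 m from the base axis. Payload 7.1 kg.
Tool frame: the origin (TCP) lies at the very end of the fingers, on their centre line; the grasp point (between the pads) lies 19 mm behind it; z points along the fingers, y is the direction in which the jaws open and shut (so a half turn about z gives the same grasp; the last joint's range is limited). The gripper opens to 88 mm and grips with 3 to 60 N. Pads are 20 mm wide; open, the fingers measure 115 mm over their backs; the gripper's body (75 mm by 178 mm) begins 61 mm behind the grasp point.
Start: joints at [-1.355, 0.423, 1.63, -0, 1.089, -0.019], TCP at [0.145, -0.608, 0.223] pointing down, gripper open.
Joint ranges: [-3, 3], [-0.9, 2.11], [0.09, 2.58], [-1.31, 4.45], [0.11, 2.69], [-2.54, 2.54]. Speed limits (rad/s): [2.39, 2.39, 3.01, 3.14, 3.14, 3.14].

## Interface

Orientations are given as [roll, pitch, yaw] about the fixed x, y, z axes, in that order (R = Rz(yaw) Ry(pitch) Rx(roll)).
In Python, from cell import readout, cams, workorder gives the robot as it stands. The module is installed in compiled form; this text tells all that it offers.
- The arm moves only by the shell command python3 -m crank 'ROWS' [OPENING] [FORCE]. ROWS is JSON, a list of rows, each a list of 6 numbers: the shift along the tool's x, y, z in m, then the turn, a rotation vector about the tool's x, y, z in degrees. In form: [[tx, ty, tz, ax, ay, az], ...]. A call has 1 to 5 rows; each row is the pose to reach, as a shift and turn from the pose commanded when the call began, along the tool's axes at that moment; what a row does not reach only later rows make up. A row lasts 1/10 s, in which the tool goes at most 50 mm and 8.59 degrees, less where a joint would pass 70% of its speed; a pose out of reach is approached as far as the arm can. A call with a gripper value outside its range is refused whole. OPENING is the finger opening in m, from 0 to 0.0878, set as the call begins (- or left out, the last holds). The fingers move at their own pace and stop on an object; FORCE is the grip in N (left out, the last holds). Time passes only in rows, so rows that repeat a pose let the fingers close. It gives the time, the measured TCP pose, the force and the opening at its end, in the units of the state.
- readout.get_obs(): the state, without advancing time (a new reading comes with each control period).
- cams.capture(name): name is "side" or "top"; returns the picture (480x640x3 uint8, red, green, blue); there is no depth.
- cams.camera_info(name): a dict with "intrinsics" (3x3 intrinsics, pixels), "dist_coeffs" ([k1, k2, p1, p2, k3] as OpenCV has them; the pictures are not rectified), "R" (3x3) and "t" (3): a world point X has camera coordinates R X + t. Camera axes: x right, y down, z forward; pixel columns grow to the right and rows downward; lengths in m; the calibration is good to about 2 mm. A picture is of the moment at which its call begins. camera_info takes no time and is no camera call.
- workorder.job_done(): hands the job in, once; it reports no verdict.
Trained networks look in the newest picture that a camera, given by its name, has taken for a name from the list of things; names that differ only in an ending like _2 or _b are one class to them, and where a whole thing is asked for, a point or a joint stands for the part that bears it (a point fixed in the world has none). Each returns a list of dicts, best first, with "confidence" (0 to 1); they miss things now and then, are a little off and sometimes report something else, mostly with a low value. They report only what shows in the picture. A call takes as long as a camera call.
- cams.outline_of(camera, thing): "region" (480x640 bool, what is visible of it) and "box" ([left, top, width, height] in pixels, round what is visible of it).
- cams.place_of(camera, thing): "location" ([column, row] in pixels: a listed point, or the origin of a listed thing).
The state is a dict: "time_s": time; "q": joint angles; "qd": joint speeds; "tau": joint torques, N m; "eef_pos": TCP position; "tcp_rot": TCP orientation; "force": force on the tool from outside, world axes, zero at the start; "torque": the same for the moment, N m; "opening": opening from 0.0 (shut) to 1.0 (fully open).
Only numpy, scipy, OpenCV 4.12 (cv2) and the standard library are available. Lean on these libraries where they do the work, as an engineer would, in place of code of your own. Each camera call takes 0.05 s, during which the arm holds its last target. There are 200 camera calls.

## Task

I am about to charge the empty pickling tank: give the cap of the wide-mouthed salt jar in the caddy a quarter turn anticlockwise, so that it sits loose on its jar, and leave the two narrow-mouthed jars alone. Then lift the tank's self-closing fume cover until its side pointer stands level with the brass rider on the quadrant, never swinging well past it, and keep holding the cover there: you finish still holding it up, because it springs shut if you let go. Do not shift the rider or knock the other things on the bench about.

Things in the scene. Friction and masses are not known exactly. Their poses are not given: they have to be found in the camera images.
- tank: Pickling tank, fixed: empty steel box 222 x 236 mm, rim 140 mm high, grey plenum along its far side. Origin on the bench below its middle; x to the hinge, y to the quadrant, z up. The cover's hinge axis runs along y at x = +105, z = 140 mm. Beside the cover, at y = +145 mm, stands a fixed steel quadrant: graduated arc 155 to 175 mm from the axis, 5 to 50 degrees, top 275 mm above the bench.
- cover: Fume cover: flat steel sheet with a small window, 228 mm from hinge to front edge, 244 mm wide. Origin on the hinge axis at mid width; axes as the tank's when shut. It opens by turning about +y (front edge rises), stop at 1.25 rad. A spring always pulls it shut: along its arc the handle takes about 6 N to start and 7 to 10 N at the rider. It shuts by itself when let go.
- cover_handle (a point): Centre of the cover's handle: round black bar, 14 mm diameter, along the tank's y, 130 mm long, on two 12 mm posts 116 mm apart. It stands 38 mm above the cover's top face, 195 mm in front of the hinge axis and 48 mm above it when shut (about 188 mm above the bench). It turns with the cover; x, y, z as the tank's when shut.
- cover_pointer (a point): Tip of the flat dark pointer on the cover's quadrant side, 150 mm from the hinge axis on the radial line that lies along the tank's -x when shut.
- rider (a joint): Angle at which the brass rider is clamped on the quadrant today, on the same scale as the cover's opening: the pointer is level with the rider when the cover is open by this angle. Stiff; must not be shifted.
- rider_mark (a point): Middle of the brass rider (block 40 mm radially, 12 mm thick, 10 mm along the arc, with a thumbscrew 8 mm in radius outward), 165 mm from the hinge axis, in the quadrant's plane. Its axes are the tank's turned by the rider's angle about y: its -x runs radially outwards from the hinge, its z along the arc towards more open.
- caddy: Wooden caddy screwed to the bench, 292 x 100 mm, walls 50 mm high, three square bays in a row along its x at 94.5 mm pitch. Origin under its middle.
- wide_jar: The salt jar: white square jar 76 mm wide, fixed in one of the three bays, the only one with a wide cap. Origin under its base, 8 mm above the bench.
- wide_jar_cap (a joint): Turn of the salt jar's cap: 0 tight, grows anticlockwise seen from above, stop at 1.65; the cap counts as loose beyond 1.2. It stays where it is left (friction 0.15 N m).
- wide_jar_cap_top (a point): Centre of the top face of the salt jar's cap: round, ribbed, black, 58 mm diameter, 26 mm high; its top is 140 mm above the bench.
- narrow_jar_a_cap (a joint): Turn of the taller narrow-mouthed jar's cap (34 mm diameter, top 138 mm above the bench), same sense. To be left alone.
- narrow_jar_b_cap (a joint): Turn of the shorter narrow-mouthed jar's cap (34 mm diameter, top 126 mm above the bench), same sense. To be left alone.
- scoop: Small steel measuring scoop lying beside the caddy: cup 38 mm wide, 24 mm high at its origin, handle to -x, 112 mm long. Leave alone.
- brush: Brass scratch brush with a wooden back, 220 mm long, 22 mm high, lying on its side in front of the tank. Leave alone.
- hammer: Chasing hammer, about 240 mm long, lying. Leave alone.
- punch_cup: Steel cup 60 mm wide, 75 mm high, with punches standing up to about 140 mm. Leave alone.
- pitch_bowl: Dark iron pitch bowl 150 mm wide, 79 mm high, on a rubber ring. Leave alone.
- vase: Silver vase, 100 mm wide, 160 mm high, open at the top. Leave alone.

How it is judged:
By the outcome, as a careful person would: the job done as asked, in the order asked, and still so for the second after the job is handed in, while the arm keeps its last pose, push and grip.
It also fails if it takes over 51 s, if anything falls off the work surface, if the arm or the gripper's body presses on something with over 40 N, if the wrist force passes 120 N, or if a joint passes its speed limit or range.

## Working session

There is one attempt and no reset: what is moved stays moved. The work goes in short steps, Python scripts to look and compute and a shell command to move; the robot and the scene stay as the last step left them, time stands still between calls to the robot, and variables do not carry over. Pictures are saved under pics/ and viewed, about 8 in all and at most 12, crops included, and the job is handed in when it is done.

```bash
mkdir -p pics; ls; cat > h.py <<'E'
import numpy as np, cv2
from cell import readout, cams, workorder
from scipy.spatial.transform import Rotation as R
from scipy.optimize import least_squares
def cam(n):
    c=cams.camera_info(n); return [np.array(c[k],float) for k in("intrinsics","dist_coeffs","R","t")]
def ray(n,p):
    K,d,Rm,t=cam(n); u=cv2.undistortPoints(np.array([[p]],float),K,d)[0,0]
    return -Rm.T@t, Rm.T@np.array([u[0],u[1],1])
def onz(n,p,z):
    o,v=ray(n,p); return o+v*(z-o[2])/v[2]
def proj(n,X):
    K,d,Rm,t=cam(n); return cv2.projectPoints(np.atleast_2d(np.array(X,float)),cv2.Rodrigues(Rm)[0],t,K,d)[0][:,0]
def tri(ps):
    A=np.zeros((3,3));b=np.zeros(3)
    for n,p in ps:
        o,v=ray(n,p);v/=np.linalg.norm(v);M=np.eye(3)-np.outer(v,v);A+=M;b+=M@o
    return np.linalg.solve(A,b)
def snap(n,f):
    im=cams.capture(n); cv2.imwrite(f,im[:,:,::-1]); return im
E
python3 - <<'E'
from h import *
for n in("top","side"):
    snap(n,f"pics/{n}0.png"); o=cam(n); print(n,(-o[2].T@o[3]).round(3))
    for t in "tank cover cover_handle cover_pointer rider_mark caddy wide_jar wide_jar_cap_top narrow_jar_a_cap narrow_jar_b_cap scoop brush hammer punch_cup pitch_bowl vase".split():
        print(t,[(np.round(r["location"],1).tolist(),round(r["confidence"],2)) for r in cams.place_of(n,t)[:3]])
o=readout.get_obs(); print(o)
E
```

```text
pics
top [0.316 0.095 1.133]
tank [([468.1, 218.8], 0.67), ([426.5, 208.0], 0.57)]
cover [([493.3, 164.3], 0.7)]
cover_handle [([485.9, 238.9], 0.57)]
cover_pointer [([426.1, 205.0], 0.56)]
rider_mark [([476.5, 345.6], 0.52), ([429.0, 190.1], 0.49)]
caddy [([287.0, 248.0], 0.61)]
wide_jar [([287.2, 248.9], 0.7)]
wide_jar_cap_top [([484.9, 239.8], 0.72), ([283.5, 238.6], 0.62)]Traceback (most recent call last):
  File "<stdin>", line 5, in <module>
ValueError: it knows: brush, caddy, cover, cover_handle, cover_pointer, hammer, pitch_bowl, punch_cup, rider_mark, scoop, tank, vase, wide_jar, wide_jar_cap_top
```

```bash
python3 - <<'E'
from h import *
snap("side","pics/side0.png")
for n in("side",):
    o=cam(n); print(n,(-o[2].T@o[3]).round(3))
    for t in "tank cover cover_handle cover_pointer rider_mark caddy wide_jar wide_jar_cap_top".split():
        print(t,[(np.round(r["location"],1).tolist(),round(r["confidence"],2)) for r in cams.place_of(n,t)[:3]])
o=readout.get_obs(); print({k:np.round(v,3).tolist() for k,v in o.items()})
E
```

```text
side [0.073 0.807 1.07 ]
tank [([363.3, 189.0], 0.84), ([459.0, 229.8], 0.49)]
cover [([342.5, 139.9], 0.96), ([337.8, 158.6], 0.72)]
cover_handle [([394.0, 155.1], 0.97)]
cover_pointer [([346.3, 185.6], 0.6)]
rider_mark [([301.6, 308.1], 0.44), ([365.8, 191.5], 0.31)]
caddy [([302.7, 308.8], 0.66), ([237.0, 429.6], 0.5)]
wide_jar [([302.5, 307.4], 0.8)]
wide_jar_cap_top [([303.7, 272.9], 0.82), ([340.8, 184.6], 0.55), ([460.5, 228.7], 0.45)]
{'time_s': 0.9, 'q': [-1.355, 0.423, 1.63, -0.0, 1.089, -0.019], 'qd': [0.0, -0.0, -0.003, 0.001, -0.001, -0.001], 'tau': [-0.0, -54.456, -27.405, 0.064, 0.017, 0.0], 'eef_pos': [0.145, -0.608, 0.223], 'tcp_rot': [-3.142, 0.0, 0.235], 'force': [-0.536, 0.32, -0.877], 'torque': [-0.001, 0.001, -0.033], 'opening': 1.0}
```

View pics/top0.png

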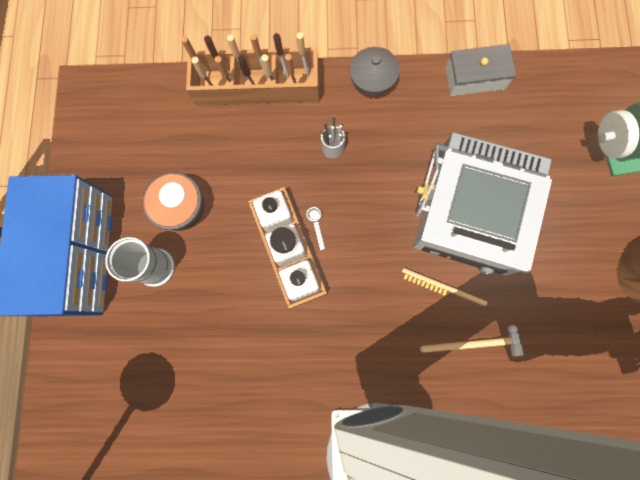

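View pics/side0.png

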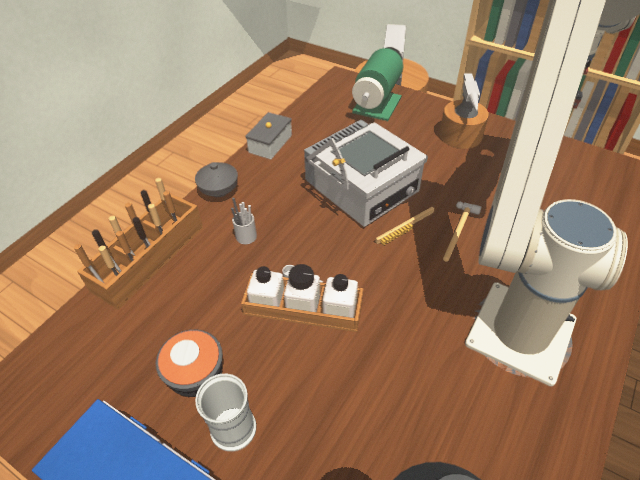

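```bash
cat >> h.py <<'E'
def tw(p,X):  # tank->world
    c,s=np.cos(p[2]),np.sin(p[2]); X=np.atleast_2d(np.array(X,float)); return np.c_[c*X[:,0]-s*X[:,1]+p[0], s*X[:,0]+c*X[:,1]+p[1], X[:,2]]
def cov(a,r,y,h=0): # point on cover at radial r (toward -x), height h above axis line, opened a -> tank
    return [.105-r*np.cos(a)+h*np.sin(a), y, .14+r*np.sin(a)+h*np.cos(a)]
E
python3 - <<'E'
from h import *
obs=[("top",(485.9,238.9),cov(0,.195,0,.048)),("side",(394,155.1),cov(0,.195,0,.048)),("top",(493.3,164.3),[.105,0,.14]),("side",(342.5,139.9),[.105,0,.14]),("top",(468.1,218.8),[0,0,0]),("side",(363.3,189),[0,0,0])]
f=lambda p:np.concatenate([proj(n,tw(p,X))[0]-u for n,u,X in obs])
s=least_squares(f,[.5,-.2,-.2],loss="soft_l1"); p=s.x; print(p,s.fun.round(1))
print("cap",tri([("top",(283.5,238.6)),("side",(303.7,272.9))]),onz("top",(283.5,238.6),.14),onz("side",(303.7,272.9),.14))
print("rider rough", tri([("top",(423,190)),("side",(338,162))]))
for n,(x,y,w,h,k) in {"top":(400,120,160,160,5),"side":(295,110,140,115,5.5)}.items():
    im=cv2.imread(f"pics/{n}0.png")[y:y+h,x:x+w]; im=cv2.resize(im,None,fx=k,fy=k,interpolation=cv2.INTER_CUBIC)
    def dl(X,c):
        u=((proj(n,tw(p,X))-[x,y]+.5)*k).round().astype(int); cv2.polylines(im,[u.reshape(-1,1,2)],False,c,1,cv2.LINE_AA)
    dl([cov(0,r,yy,.0) for r,yy in((0,-.122),(.228,-.122),(.228,.122),(0,.122),(0,-.122))],(0,0,255))
    dl([cov(0,.195,yy,.048) for yy in(-.065,.065)],(0,255,0))
    dl([cov(np.radians(a),.155,.145) for a in range(5,51,5)],(255,0,0));dl([cov(np.radians(a),.175,.145) for a in range(5,51,5)],(255,0,0))
    for a in range(10,51,10): dl([cov(np.radians(a),r,.145) for r in(.155,.175)],(255,0,0))
    cv2.imwrite(f"pics/{n}1.png",im[:600])
E
```

```text
[ 0.56997369 -0.25366647 -0.24735358] [ 0.5  0.1 -0.4  1.1  0.2 -2.2  0.1  0.2 -0.2 -0.   2.5  1.8]
cap [0.50058743 0.20887398 0.13579374] [0.50130573 0.20894072 0.14      ] [0.49707744 0.21126356 0.14      ]
rider rough [ 0.58427666 -0.09707883  0.22023718]
```

View pics/side1.png

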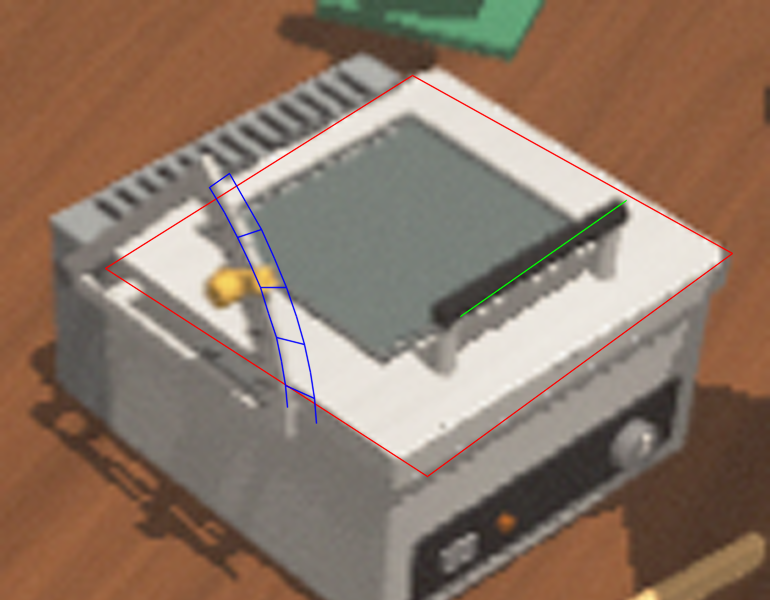

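View pics/top1.png

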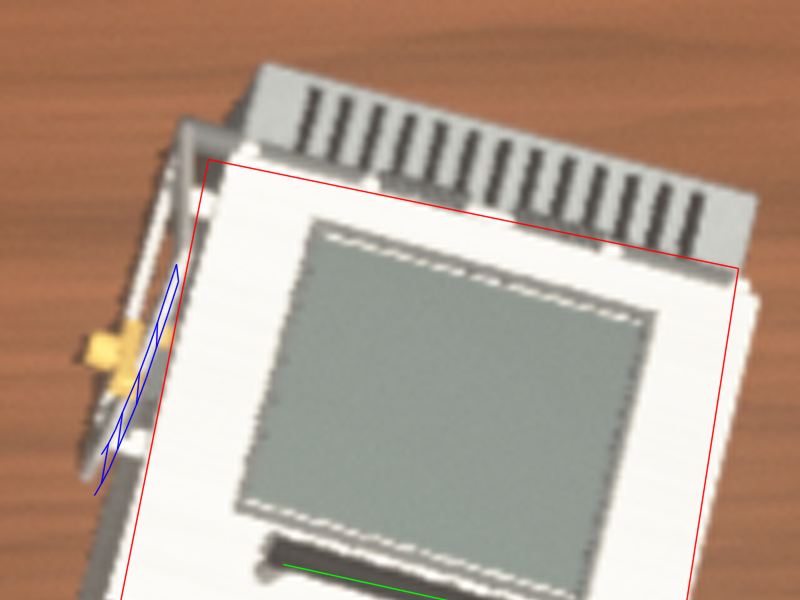

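```bash
cat > ref.py <<'E'
from h import *
S=lambda u,v:("side",(295+u/5.5-.5,110+v/5.5-.5)); T=lambda u,v:("top",(400+u/5-.5,120+v/5-.5))
C=lambda r,y:cov(0,r,y,.010)
obs=[S(443,312)+(cov(0,.195,.065,.048),),S(622,210)+(cov(0,.195,-.065,.048),),S(397,462)+(C(.228,.122),),S(725,243)+(C(.228,-.122),),S(205,165)+(cov(np.radians(50),.165,.145),),
 T(270,548)+(cov(0,.195,.065,.048),),T(237,148)+(C(0,.122),),T(757,290)+(C(0,-.122),),("top",(485.9,238.9),cov(0,.195,0,.048)),("side",(394,155.1),cov(0,.195,0,.048))]
f=lambda p:np.concatenate([proj(n,tw(p,X))[0]-u+(p[3:5] if n=="top" else p[5:7]) for n,u,X in obs]+[p[3:]/1.5])
s=least_squares(f,[.57,-.25,-.25,0,0,0,0],loss="soft_l1"); p=s.x
off={"top":p[3:5],"side":p[5:7]}
E
python3 - <<'E'
from ref import *
print(p.round(4),s.fun.round(1))
out=[]
for n,(x,y,w,h,k) in {"side":(320,130,40,60,10),"top":(413,135,40,60,10)}.items():
    I=cv2.imread(f"pics/{n}0.png")[y:y+h,x:x+w]; a=cv2.resize(I,None,fx=k,fy=k,interpolation=cv2.INTER_CUBIC); im=a.copy()
    def dl(X,c):
        u=((proj(n,tw(p,X))+off[n]-[x,y]+.5)*k).round().astype(int); cv2.polylines(im,[u.reshape(-1,1,2)],False,c,1,cv2.LINE_AA)
    for q in(.155,.175):dl([cov(np.radians(a),q,.145) for a in range(5,51,5)],(255,0,0))
    for g in range(10,51,5): dl([cov(np.radians(g),r,.145) for r in(.145,.185)],(0,0,255) if g==30 else (255,0,0))
    dl([C(r,yy) for r,yy in((0,-.122),(.228,-.122),(.228,.122),(0,.122),(0,-.122))],(0,160,0))
    dl([cov(0,0,.12),cov(0,.15,.13)],(255,0,255))
    out.append(im)
cv2.imwrite("pics/q2.png",np.hstack(out))
E
```

```text
[ 0.57   -0.2549 -0.3168 -0.1149  0.918  -0.5592 -0.6145] [-0.1  0.1  0.2 -0.9  0.8 -1.2  1.7  0.9 -0.5  0.1  0.6  1.3 -0.4 -1.2
  1.2 -0.8 -1.9  0.2 -2.3  1.2 -0.1  0.6 -0.4 -0.4]
```

View pics/q2.png

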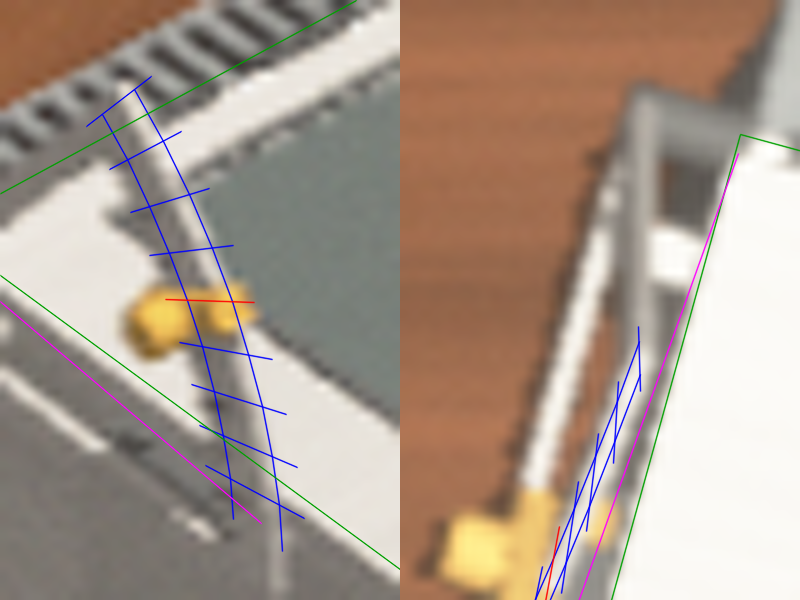

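```bash
python3 - <<'E'
from ref import *
def tank(X):
    c,s=np.cos(p[2]),np.sin(p[2]); d=X-np.r_[p[:2],0]; return np.array([c*d[0]+s*d[1],-s*d[0]+c*d[1],d[2]])
sd=lambda u,v:(320+u/10-.5,130+v/10-.5); tp=lambda u,v:(413+(u-400)/10-.5,135+v/10-.5)
for nm,a,b in [("thumb",(155,320),(475,550)),("blk",(232,310),(530,545)),("blk2",(232,310),(600,520)),("end",(125,85),(640,90))]:
    t=[("side",np.array(sd(*a))-off["side"]),("top",np.array(tp(*b))-off["top"])]
    X=tri(t); r=[np.linalg.norm(proj(n,X)[0]-q) for n,q in t]; Y=tank(X); print(nm,X.round(3),Y.round(3),"res",np.round(r,1),"ang",np.degrees(np.arctan2(Y[2]-.14,.105-Y[0])).round(1),"r",np.hypot(Y[2]-.14,.105-Y[0]).round(3))
for r in cams.outline_of("top","rider_mark")[:2]+cams.outline_of("side","rider_mark")[:2]: print(r["box"],r["confidence"])
I=cv2.imread("pics/top0.png")[130:215,405:455]; J=cv2.imread("pics/side0.png")[130:195,310:360]
f=lambda I,k:cv2.resize(I,None,fx=k,fy=k,interpolation=cv2.INTER_LANCZOS4)
a=f(I,7);b=f(J,9); h=max(len(a),len(b)); pad=lambda m:np.pad(m,((0,h-len(m)),(0,0),(0,0)))
cv2.imwrite("pics/q3.png",np.hstack([pad(a),pad(b)]))
E
```

```text
thumb [ 0.587 -0.09   0.223] [-0.035  0.162  0.223] res [0.1 0.1] ang 30.7 r 0.163
blk [ 0.58  -0.104  0.223] [-0.037  0.146  0.223] res [3.  3.8] ang 30.2 r 0.164
blk2 [ 0.591 -0.123  0.205] [-0.021  0.132  0.205] res [3.  3.8] ang 27.2 r 0.142
end [ 0.644 -0.125  0.267] [0.03  0.146 0.267] res [ 9.7 12.7] ang 59.6 r 0.148
[417.6, 182.1, 10.1, 18.8] 0.52
[329.2, 157.2, 15.5, 9.7] 0.49
```

View pics/q3.png

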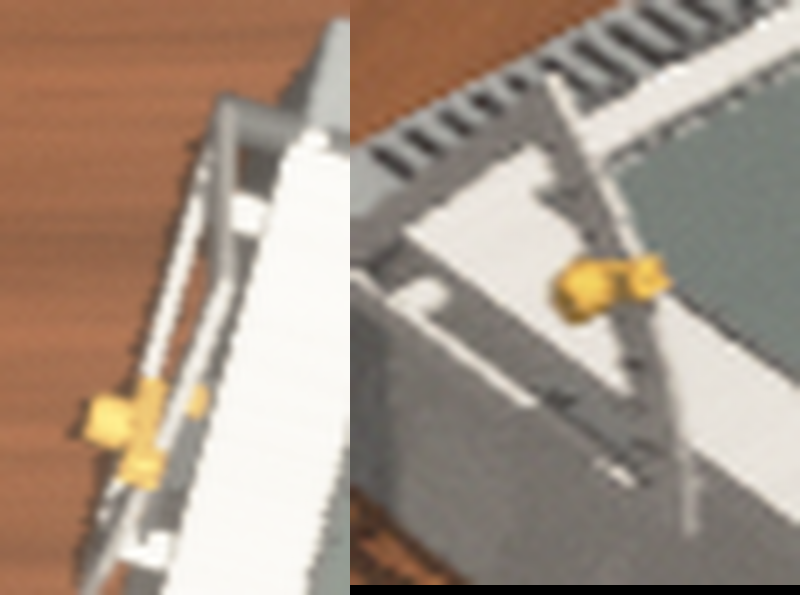

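```bash
cat >> h.py <<'E'
def goto(pos,rot=None):  # prints shift/turn in tool axes from the measured pose
    o=readout.get_obs(); A=R.from_euler("xyz",o["tcp_rot"]); B=A if rot is None else R.from_euler("xyz",rot)
    print("t",round(o["time_s"],2),"shift",A.inv().apply(np.array(pos)-o["eef_pos"]).round(4),"turn",(A.inv()*B).as_rotvec(degrees=True).round(2))
E
python3 - <<'E'
from h import *
th=np.linspace(0,2*np.pi,60)
cyl=lambda x,y:np.array([[x+.029*np.cos(a),y+.029*np.sin(a),z] for z in(.114,.14) for a in th])
for n in("top","side"):
    r=[r for r in cams.outline_of(n,"wide_jar_cap_top")]
    print(n,[(r_["box"],round(r_["confidence"],2)) for r_ in r])
    g=min(r,key=lambda q:np.hypot(*(np.array(q["box"][:2])+np.array(q["box"][2:])/2-proj(n,[.5,.209,.127])[0])))
    ys,xs=np.nonzero(g["region"]); print("centroid",xs.mean(),ys.mean(),g["region"].sum())
    def f(p):
        m=np.zeros((480*4,640*4),np.uint8); cv2.fillConvexPoly(m,cv2.convexHull(((proj(n,cyl(*p))+.5)*4).round().astype(np.int32)),1)
        yy,xx=np.nonzero(m); return np.array([xx.mean()/4-.5-xs.mean(),yy.mean()/4-.5-ys.mean()])
    p=np.array([.5,.209])
    for _ in range(5):
        e=f(p); J=np.array([f(p+d)-e for d in np.eye(2)*.01]).T/.01; p=p-np.linalg.solve(J,e)
    print(n,p.round(4))
print([ (r["box"],r["confidence"]) for r in cams.outline_of("top","caddy")[:1]])
goto([.45,-.35,.33]); goto([.5,.209,.25],[np.pi,0,.36])
E
```

```text
top [([269.0, 227.7, 27.2, 27.3], 0.75)]
centroid 282.29289428076254 239.93587521663778 577
top [0.5004 0.213 ]
side [([289.7, 262.4, 25.1, 29.3], 0.92), ([281.3, 267.2, 41.2, 43.1], 0.44), ([313.8, 120.9, 116.8, 78.7], 0.33)]
centroid 300.2915057915058 276.4826254826255 518
side [0.5042 0.2161]
[([248.1, 184.9, 77.6, 125.4], 0.57)]
t 1.15 shift [ 0.3562 -0.1799 -0.1073] turn [0. 0. 0.]
t 1.15 shift [ 0.5349 -0.7119 -0.0273] turn [ 0.   -0.   -7.17]
```

```bash
python3 -m crank '[[0.02,-0.02,-0.045,0,0,0],[0.05,-0.04,-0.08,0,0,0],[0.09,-0.06,-0.1,0,0,0],[0.14,-0.08,-0.107,0,0,0],[0.18,-0.1,-0.107,0,0,0]]' 0.0878 20
python3 -m crank '[[0.04,-0.03,0,0,0,0],[0.08,-0.06,0,0,0,0],[0.12,-0.09,0,0,0,0],[0.16,-0.12,0,0,0,0],[0.19,-0.15,0,0,0,0]]'
python3 - <<'E'
from h import *
goto([.5,.212,.27],[np.pi,0,.36])
E
```

```text
time_s: 1.65
eef_pos: [0.298, -0.469, 0.3316]
tcp_rot: [3.138, -0.001, 0.234]
force: [0.8, -0.3, -1.0]
opening: 1.0
time_s: 2.15
eef_pos: [0.4479, -0.2773, 0.3299]
tcp_rot: [3.141, -0.001, 0.236]
force: [-0.5, -0.0, 0.5]
opening: 0.999
t 2.15 shift [ 0.1648 -0.4637  0.0598] turn [ 0.03 -0.04 -7.13]
```

```bash
python3 -m crank '[[0.017,-0.046,0,0,0,-1],[0.034,-0.092,0,0,0,-3],[0.051,-0.138,0,0,0,-5],[0.068,-0.184,0.01,0,0,-7],[0.085,-0.23,0.02,0,0,-7.1]]'
python3 - <<'E'
from h import *
goto([.5005,.212,.27],[np.pi,0,.36])
E
```

```text
time_s: 2.65
eef_pos: [0.4757, -0.0339, 0.31]
tcp_rot: [3.141, -0.002, 0.36]
force: [0.4, 0.2, -0.8]
opening: 0.999
t 2.65 shift [ 0.1097 -0.2215  0.04  ] turn [ 0.04 -0.09 -0.03]
```

```bash
python3 -m crank '[[0.022,-0.044,0.005,0,0,0],[0.044,-0.088,0.01,0,0,0],[0.066,-0.132,0.02,0,0,0],[0.088,-0.177,0.03,0,0,0],[0.11,-0.221,0.04,0,0,0]]'
python3 -m crank '[[0,0,0.03,0,0,0],[0,0,0.06,0,0,0],[0,0,0.07,0,0,0],[0,0,0.07,0,0,0]]'
python3 - <<'E'
from h import *
goto([.5005,.212,.119],[np.pi,0,.36])
a=snap("top","pics/c_t.png")[170:330,220:360]; b=snap("side","pics/c_s.png")[200:360,230:370]
f=lambda I:cv2.resize(I[:,:,::-1],None,fx=2.8,fy=2.8,interpolation=cv2.INTER_CUBIC)
cv2.imwrite("pics/c4.png",np.hstack([f(a),f(b)]))
E
```

```text
time_s: 3.15
eef_pos: [0.5007, 0.2104, 0.2699]
tcp_rot: [3.142, -0.001, 0.359]
force: [0.4, -0.2, 0.6]
opening: 1.0
time_s: 3.55
eef_pos: [0.4999, 0.2079, 0.1988]
tcp_rot: [3.142, 0.003, 0.359]
force: [0.1, 0.3, 1.2]
opening: 0.999
t 3.55 shift [ 0.0022 -0.0037  0.0798] turn [ 0.    0.18 -0.08]
```

View pics/c4.png

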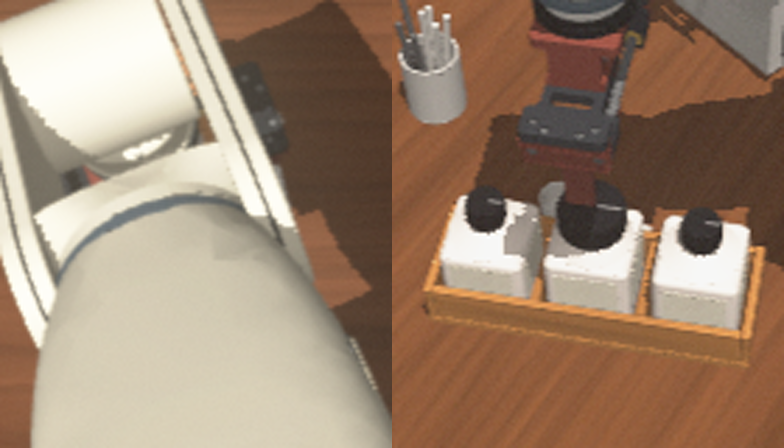

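```bash
python3 -m crank '[[0.001,-0.002,0.03,0,0,0],[0.002,-0.004,0.06,0,0,0],[0.002,-0.004,0.08,0,0,0],[0.002,-0.004,0.08,0,0,0]]'
python3 -m crank '[[0,0,0,0,0,0],[0,0,0,0,0,0],[0,0,0,0,0,0],[0,0,0,0,0,0],[0,0,0,0,0,0]]' 0.05 12
```

```text
time_s: 4.05
eef_pos: [0.5008, 0.2121, 0.1192]
tcp_rot: [3.142, 0.002, 0.358]
force: [0.8, 0.3, 0.7]
opening: 1.003
time_s: 4.55
eef_pos: [0.5018, 0.2132, 0.121]
tcp_rot: [-3.141, -0.002, 0.358]
force: [-1.2, 0.9, 7.4]
opening: 0.659
```

```bash
python3 -m crank '[[0,0,-0.002,0,0,0],[0,0,-0.002,0,0,-8],[0,0,-0.002,0,0,-16],[0,0,-0.002,0,0,-24],[0,0,-0.002,0,0,-32]]' - 25
python3 -m crank '[[0,0,0,0,0,-8],[0,0,0,0,0,-16],[0,0,0,0,0,-24],[0,0,0,0,0,-32],[0,0,0,0,0,-40]]'
python3 -m crank '[[0,0,0,0,0,-8],[0,0,0,0,0,-16],[0,0,0,0,0,-18],[0,0,0,0,0,-18]]'
python3 - <<'E'
from h import *
o=readout.get_obs(); print(o["torque"],o["force"],o["q"])
E
```

```text
time_s: 5.05
eef_pos: [0.5022, 0.2126, 0.1212]
tcp_rot: [3.14, -0.001, 0.923]
force: [8.0, -1.3, -12.1]
opening: 0.652
time_s: 5.55
eef_pos: [0.5032, 0.2123, 0.1212]
tcp_rot: [3.138, 0.001, 1.621]
force: [11.0, -1.8, -15.8]
opening: 0.654
time_s: 5.95
eef_pos: [0.5037, 0.2124, 0.1212]
tcp_rot: [3.137, 0.002, 1.931]
force: [12.6, -2.0, -16.8]
opening: 0.653
[-0.3030238  -2.16066863  0.16722777] [ 12.60885913  -1.97234679 -16.76835263] [ 0.37829068  0.45013774  1.87510114 -0.00248367  0.81228812  0.01958075]
```

```bash
python3 -m crank '[[0,0,0,0,0,0],[0,0,0,0,0,0],[0,0,0,0,0,0],[0,0,0,0,0,0]]' 0.08
python3 -m crank '[[0,0,-0.02,0,0,0],[0,0,-0.05,0,0,0],[0,0,-0.1,0,0,0],[0,0,-0.15,0,0,0],[0,0,-0.2,0,0,0]]'
python3 - <<'E'
from h import *
from ref import p
h=tw(p,cov(0,.195,0,.048))[0]; print("handle",h)
print("tri",tri([("top",(485.9,238.9)),("side",(394,155.1))]))
b=snap("side","pics/c5.png")
goto([*h[:2],.30],[np.pi,0,1.2540])
cv2.imwrite("pics/c5c.png",np.hstack([cv2.resize(cv2.imread(f)[255:325,240:365],None,fx=3.1,fy=3.1,interpolation=cv2.INTER_CUBIC) for f in("pics/side0.png","pics/c5.png")]))
E
```

```text
time_s: 6.35
eef_pos: [0.5011, 0.2128, 0.1221]
tcp_rot: [-3.141, -0.0, 1.93]
force: [-0.4, -0.4, 0.5]
opening: 0.904
time_s: 6.85
eef_pos: [0.5007, 0.2126, 0.3241]
tcp_rot: [-3.141, 0.0, 1.93]
force: [1.5, 0.6, -0.3]
opening: 0.907
handle [ 0.48444977 -0.22689676  0.188     ]
tri [ 0.48110546 -0.22828727  0.19497274]
t 6.9 shift [-0.4059 -0.174   0.0306] turn [ 0.7  -0.27 38.72]
```

View pics/c5c.png

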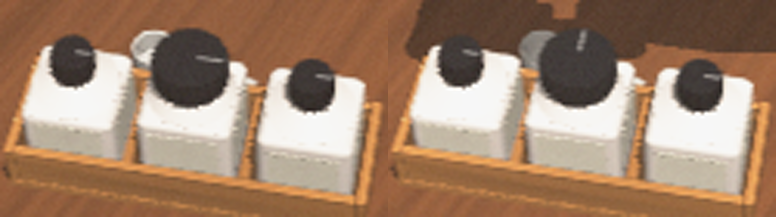

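```bash
python3 -m crank '[[-0.045,-0.019,0,0,0,4],[-0.09,-0.038,0,0,0,8],[-0.135,-0.057,0,0,0,16],[-0.18,-0.076,0,0,0,24],[-0.225,-0.095,0,0,0,30]]' 0.05
python3 - <<'E'
from h import *
goto([.4844,-.2269,.30],[np.pi,0,1.2540])
E
```

```text
time_s: 7.4
eef_pos: [0.4907, -0.0329, 0.3221]
tcp_rot: [3.141, -0.0, 1.401]
force: [0.9, -0.8, -0.8]
opening: 0.573
t 7.4 shift [-0.1923  0.0265  0.0221] turn [ 0.03 -0.01  8.43]
```

```bash
python3 -m crank '[[-0.045,0.006,0,0,0,4],[-0.09,0.012,0,0,0,8.4],[-0.135,0.018,0,0,0,8.4],[-0.18,0.024,0.01,0,0,8.4],[-0.192,0.0265,0.022,0,0,8.4]]'
python3 -m crank '[[0,0,0.02,0,0,0],[0,0,0.04,0,0,0],[0,0,0.05,0,0,0],[0,0,0.05,0,0,0]]'
python3 - <<'E'
from h import *
goto([.4844,-.2269,.172],[np.pi,0,1.2540])
a=snap("top","pics/h_t.png")[150:310,400:560]; b=snap("side","pics/h_s.png")[80:240,300:460]
f=lambda I:cv2.resize(I[:,:,::-1],None,fx=2.5,fy=2.5,interpolation=cv2.INTER_CUBIC)
cv2.imwrite("pics/h6.png",np.hstack([f(a),f(b)]))
E
```

```text
time_s: 7.9
eef_pos: [0.4857, -0.2287, 0.3]
tcp_rot: [3.14, 0.001, 1.256]
force: [0.4, 0.1, -0.5]
opening: 0.57
time_s: 8.3
eef_pos: [0.4851, -0.224, 0.2484]
tcp_rot: [-3.138, -0.001, 1.26]
force: [-1.0, 0.5, -0.6]
opening: 0.569
t 8.3 shift [-0.003   0.0005  0.0764] turn [-0.19 -0.03  0.34]
```

View pics/h6.png

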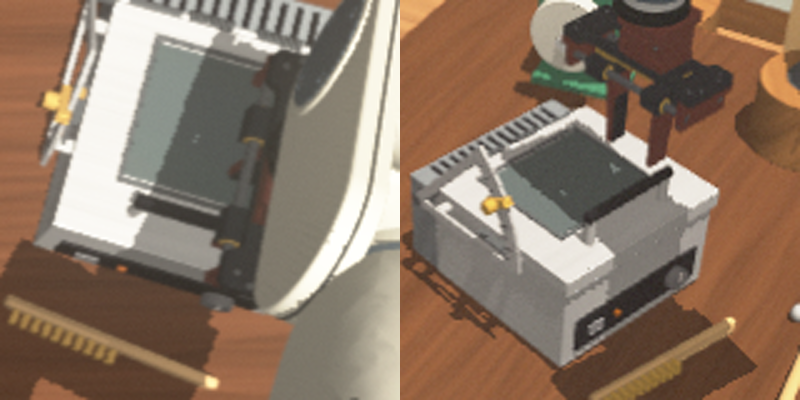

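```bash
python3 -m crank '[[-0.001,0,0.03,0,0,0],[-0.003,0,0.06,0,0,0],[-0.003,0,0.077,0,0,0],[-0.003,0,0.077,0,0,0]]'
python3 -m crank '[[0,0,0,0,0,0],[0,0,0,0,0,0],[0,0,0,0,0,0],[0,0,0,0,0,0],[0,0,0,0,0,0]]' 0.0 15
python3 - <<'E'
from h import *
o=readout.get_obs(); print(o["torque"],o["force"],o["q"],o["tcp_rot"],o["eef_pos"])
E
```

```text
time_s: 8.8
eef_pos: [0.4843, -0.2272, 0.1719]
tcp_rot: [-3.139, -0.0, 1.26]
force: [-0.3, 0.4, 0.3]
opening: 0.571
time_s: 9.3
eef_pos: [0.4861, -0.2283, 0.1737]
tcp_rot: [3.139, 0.0, 1.259]
force: [12.5, -2.8, -7.0]
opening: 0.156
[-0.24642655 -1.50841899 -0.1135468 ] [12.50760864 -2.78562176 -7.03813938] [-4.61416631e-01  3.59221965e-01  1.86469213e+00  2.67554745e-04
  9.14767425e-01 -1.49919658e-01] [3.13868246e+00 2.24692598e-04 1.25913613e+00] [ 0.4860503  -0.22830807  0.17370805]
```

```bash
python3 -m crank '[[0,0.001,0,0,0,0],[0,0.002,0,0,0,0],[0,0.0048,-0.0135,4,0,0],[0,0.0086,-0.0268,8,0,0],[0,0.0086,-0.0268,8,0,0]]' - 45
cat > ang.py <<'E'
from h import *
o=readout.get_obs(); H=np.array([.4868,-.2283,0]); yw=-.313; ux=np.array([np.cos(yw),np.sin(yw),0])
A=R.from_euler("xyz",o["tcp_rot"]); hing=H+.195*ux+[0,0,.14]
b=np.array(o["eef_pos"])-.0225*A.as_matrix()[:,2]*0
g=b-A.as_matrix()[:,2]*.0143-hing   # bar centre ~14 mm behind TCP
X,Z=g@ux,g[2]; print("t",o["time_s"],"pos angle",np.degrees(np.arctan2(Z,-X)-np.arctan2(.048,.195)).round(2),"r",np.hypot(X,Z).round(4),"tool tilt",np.degrees(np.arcsin(-A.as_matrix()[:,2]@ux)).round(2),"F",np.round(o["force"],1),"M",np.round(o["torque"],2),"op",round(o["opening"],3))
E
python3 ang.py
```

```text
time_s: 9.8
eef_pos: [0.492, -0.2303, 0.1999]
tcp_rot: [-2.995, 0.0, 1.259]
force: [-4.8, 0.4, -4.7]
opening: 0.147
t 9.8 pos angle 7.73 r 0.2014 tool tilt 8.39 F [-4.8  0.4 -4.7] M [-0.1   0.61 -0.04] op 0.147
```

```bash
python3 -m crank '[[0,0.0028,-0.0135,4,0,0],[0,0.0066,-0.0268,8,0,0],[0,0.0113,-0.0398,12,0,0],[0,0.0169,-0.0524,16,0,0],[0,0.0169,-0.0524,16,0,0]]'; python3 ang.py
python3 - <<'E'
from h import *
a=snap("top","pics/l_t.png")[130:230,395:475]; b=snap("side","pics/l_s.png")[115:215,300:380]
for n in("top","side"):
    for t in("cover_pointer","rider_mark"): print(n,t,[(np.round(r["location"],1).tolist(),round(r["confidence"],2)) for r in cams.place_of(n,t)[:3]])
f=lambda I:cv2.resize(I[:,:,::-1],None,fx=5,fy=5,interpolation=cv2.INTER_CUBIC)
cv2.imwrite("pics/l7.png",np.hstack([f(a),f(b)]))
E
```

```text
time_s: 10.3
eef_pos: [0.5141, -0.2375, 0.249]
tcp_rot: [-2.712, 0.0, 1.259]
force: [-11.2, 2.0, -0.8]
opening: 0.149
t 10.3 pos angle 23.45 r 0.2014 tool tilt 24.6 F [-11.2   2.   -0.8] M [ 0.18  1.33 -0.08] op 0.149
top cover_pointer [([433.4, 197.0], 0.64)]
top rider_mark [([427.9, 188.1], 0.47)]
side cover_pointer [([338.5, 167.9], 0.97)]
side rider_mark [([338.6, 159.4], 0.52)]
```

View pics/l7.png

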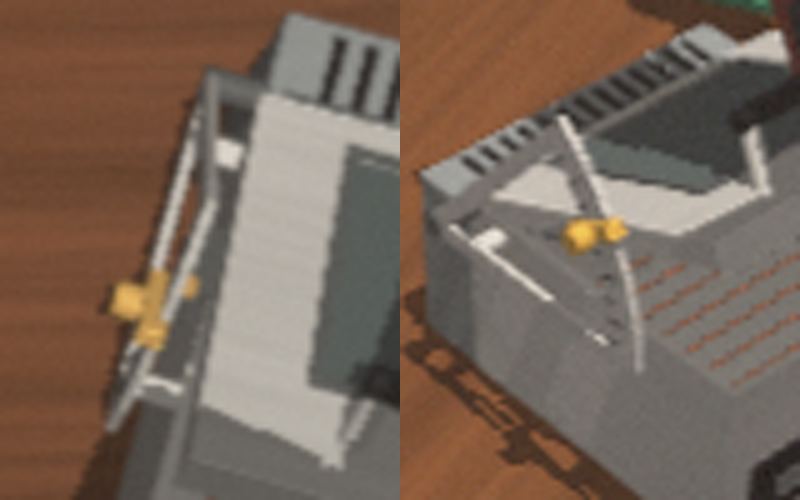

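```bash
python3 - <<'E'
from ref import *
def tank(X,p):
    c,s=np.cos(p[2]),np.sin(p[2]); d=X-np.r_[p[:2],0]; return np.array([c*d[0]+s*d[1],-s*d[0]+c*d[1],d[2]])
yw=-.313; h=np.array([.4868,-.2283])+.195*np.array([np.cos(yw),np.sin(yw)]); q=np.array([*(h-.105*np.array([np.cos(yw),np.sin(yw)])),yw]); print(q,p[:3])
def col(f,n):
    I=cv2.cvtColor(cv2.imread(f),cv2.COLOR_BGR2HSV); m=cv2.inRange(I,(18,120,110),(32,255,255)); x,y=(410,175) if n=="top" else (325,150)
    k=np.zeros_like(m);k[y:y+35,x:x+35]=m[y:y+35,x:x+35]; nn,l,s,c=cv2.connectedComponentsWithStats(k); return [(s[i].tolist(),c[i].round(1).tolist()) for i in range(1,nn) if s[i][4]>4]
for n in("top","side"): print(n,col(f"pics/l_{n[0]}.png",n),col(f"pics/{n}0.png",n))
for P in(p[:3],q):
  for o in (off,{"top":np.zeros(2),"side":np.zeros(2)}):
    for nm,S,T in [("thumb",(335,161.5),(420,189.5)),("rider_net",(338.6,159.4),(427.9,188.1)),("pointer",(338.5,167.9),(433.4,197))]:
        t=[("side",S-o["side"]),("top",T-o["top"])]; X=tri(t); Y=tank(X,P); print(nm,Y.round(3),"res",[np.linalg.norm(proj(n,X)[0]-u).round(1) for n,u in t],"ang",np.degrees(np.arctan2(Y[2]-.14,.105-Y[0])).round(1),np.hypot(Y[2]-.14,.105-Y[0]).round(3))
    for n,Sx in(("side",(338.5,167.9)),("top",(433.4,197))):
        for y in(.127,.135): # 1-camera pointer angle
            s=least_squares(lambda a:proj(n,tw(P,cov(a[0],.15,y)))[0]+o[n]-Sx,[.4]); print("  ptr",n,y,np.degrees(s.x).round(1),s.fun.round(1))
    for n,Sx in(("side",(335,161.5)),("top",(420,189.5))):
        s=least_squares(lambda a:proj(n,tw(P,cov(a[0],.165,.161)))[0]+o[n]-Sx,[.5]); print("  thumb",n,np.degrees(s.x).round(1),s.fun.round(1))
E
```

```text
[ 0.57242727 -0.25601228 -0.313     ] [ 0.56997071 -0.25493545 -0.31681428]
top [([417, 184, 12, 16, 106], [423.2, 191.1])] [([418, 184, 11, 15, 77], [423.5, 190.9])]
side [([333, 159, 12, 7, 59], [337.6, 161.3])] [([333, 159, 12, 7, 56], [338.0, 161.2])]
thumb [-0.035  0.162  0.223] res [np.float64(0.1), np.float64(0.1)] ang 30.7 0.163
rider_net [-0.027  0.145  0.217] res [np.float64(0.9), np.float64(1.2)] ang 30.3 0.153
pointer [-0.02   0.127  0.171] res [np.float64(2.1), np.float64(2.6)] ang 13.9 0.129
  ptr side 0.127 [18.8] [ 6.4 -1.4]
  ptr side 0.135 [19.7] [ 4.  -0.9]
  ptr top 0.127 [22.4] [0.1 0.1]
  ptr top 0.135 [23.1] [-3.2 -1.5]
  thumb side [30.8] [ 0.6 -0.2]
  thumb top [31.4] [0.5 0.2]
thumb [-0.036  0.163  0.226] res [np.float64(0.6), np.float64(0.8)] ang 31.3 0.165
rider_net [-0.028  0.146  0.22 ] res [np.float64(0.2), np.float64(0.3)] ang 30.9 0.155
pointer [-0.022  0.129  0.174] res [np.float64(2.8), np.float64(3.5)] ang 15.2 0.131
  ptr side 0.127 [19.7] [ 6.8 -1.6]
  ptr side 0.135 [20.6] [ 4.4 -1.1]
  ptr top 0.127 [21.3] [-0.2 -0.1]
  ptr top 0.135 [22.1] [-3
[... 279 characters left out ...]
float64(2.1), np.float64(2.6)] ang 13.6 0.131
  ptr side 0.127 [18.1] [ 6.1 -1.3]
  ptr side 0.135 [19.1] [ 3.7 -0.8]
  ptr top 0.127 [21.1] [0.1 0.1]
  ptr top 0.135 [22.] [-3.2 -1.5]
  thumb side [30.3] [ 0.4 -0.1]
  thumb top [30.5] [0.6 0.2]
thumb [-0.038  0.163  0.226] res [np.float64(0.6), np.float64(0.8)] ang 31.0 0.167
rider_net [-0.03   0.146  0.22 ] res [np.float64(0.2), np.float64(0.3)] ang 30.5 0.157
pointer [-0.024  0.129  0.174] res [np.float64(2.8), np.float64(3.5)] ang 14.9 0.133
  ptr side 0.127 [19.] [ 6.5 -1.4]
  ptr side 0.135 [19.9] [ 4.1 -1. ]
  ptr top 0.127 [20.] [-0.2 -0.1]
  ptr top 0.135 [20.9] [-3.5 -1.7]
  thumb side [31.] [ 0.7 -0.3]
  thumb top [29.7] [0.3 0.1]
```

```bash
python3 -m crank '[[0,0.0013,-0.0068,2,0,0],[0,0.0028,-0.0135,4,0,0],[0,0.0037,-0.0169,5,0,0],[0,0.0037,-0.0169,5,0,0],[0,0.0037,-0.0169,5,0,0]]'; python3 ang.py
cat > vis.py <<'E'
from ref import *
import sys
P=[p[0]+.001,p[1],-.315]
a=snap("top","pics/m_t.png"); b=snap("side","pics/m_s.png"); G=[float(g) for g in sys.argv[2:]]
out=[]
for n,(x,y,w,h,k),I in(("top",(413,165,40,50,10),a),("side",(322,140,40,50,10),b)):
    im=cv2.resize(I[y:y+h,x:x+w,::-1],None,fx=k,fy=k,interpolation=cv2.INTER_CUBIC)
    def dl(X,c):
        u=((proj(n,tw(P,X))+off[n]-[x,y]+.5)*k).round().astype(int); cv2.polylines(im,[u.reshape(-1,1,2)],False,c,1,cv2.LINE_AA)
    for g,c in zip(G,((255,0,0),(0,255,0))):
        A=np.radians(g); dl([cov(A,0,.122,.01),cov(A,.228,.122,.01),cov(A,.228,0,.01)],c); dl([cov(A,.1,.13),cov(A,.15,.13)],c)
    out.append(im)
cv2.imwrite(sys.argv[1],np.hstack(out))
# corner of the cover from l_ picture reads
for n,u in(("side",(355,162)),("top",(436,211))):
    s=least_squares(lambda a:proj(n,tw(P,cov(a[0],.228,.122,.01)))[0]+off[n]-u,[.4]); print("earlier corner",n,np.degrees(s.x).round(1),s.fun.round(1))
E
python3 vis.py pics/m8.png 27 31
```

```text
time_s: 11.1
eef_pos: [0.5231, -0.2405, 0.2622]
tcp_rot: [-2.628, 0.0, 1.259]
force: [-8.7, 1.0, -2.4]
opening: 0.144
t 11.1 pos angle 28.15 r 0.2014 tool tilt 29.45 F [-8.7  1.  -2.4] M [0.1  0.91 0.02] op 0.144
earlier corner side [25.] [ 7.5 -2.2]
earlier corner top [31.2] [1.1 0.5]
```

View pics/m8.png

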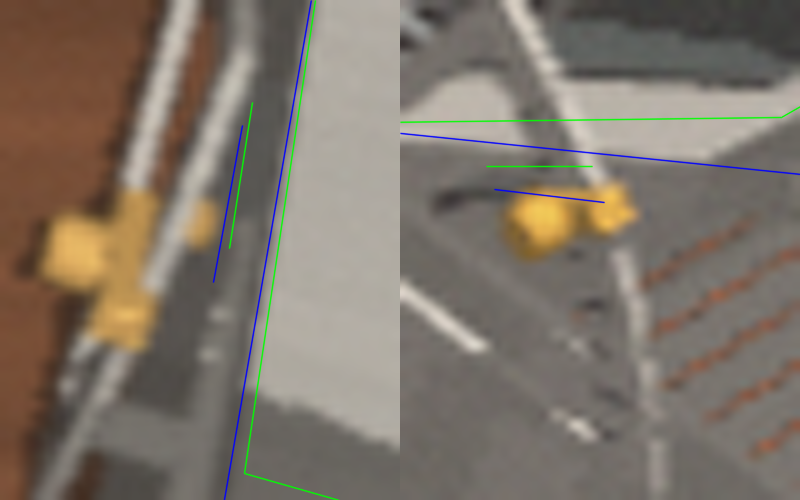

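```bash
python3 -m crank '[[0,0.0008,-0.004,1.2,0,0],[0,0.0017,-0.0085,2.5,0,0],[0,0.0017,-0.0085,2.5,0,0],[0,0.0017,-0.0085,2.5,0,0],[0,0.0017,-0.0085,2.5,0,0]]'; python3 ang.py
python3 vis.py pics/m9.png 30.6
```

```text
time_s: 11.7
eef_pos: [0.5284, -0.2422, 0.269]
tcp_rot: [-2.584, 0.0, 1.259]
force: [-9.9, 2.1, -2.8]
opening: 0.144
t 11.7 pos angle 30.68 r 0.2014 tool tilt 31.95 F [-9.9  2.1 -2.8] M [ 0.06  0.99 -0.05] op 0.144
earlier corner side [25.] [ 7.5 -2.2]
earlier corner top [31.2] [1.1 0.5]
```

View pics/m9.png

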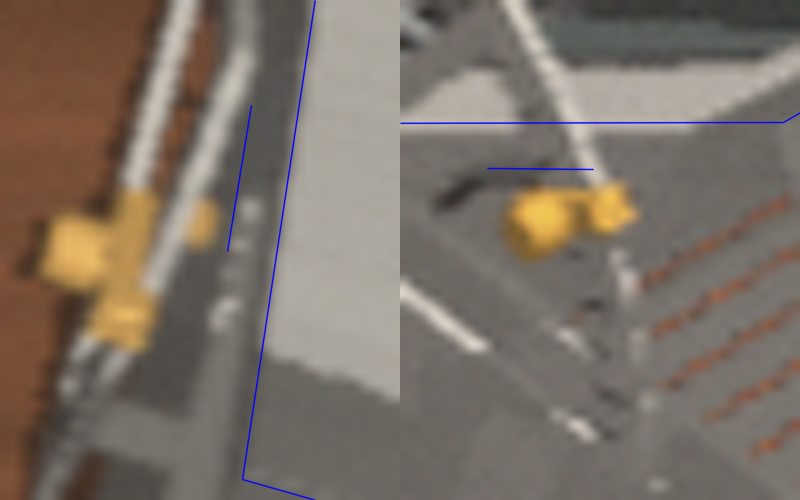

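```bash
python3 - <<'E'
from ref import *
P=[p[0]+.001,p[1],-.315]
def mask(f,n):
    I=cv2.cvtColor(cv2.imread(f),cv2.COLOR_BGR2HSV); m=cv2.inRange(I,(15,125,60),(35,255,255)); x,y=(412,176) if n=="top" else (328,152)
    k=np.zeros_like(m);k[y:y+30,x:x+24]=m[y:y+30,x:x+24]>0
    return k
th=np.linspace(0,2*np.pi,24)
def sil(n,a,L,o):
    m=np.zeros((1920,2560),np.uint8)
    def ang(r,y,s): return [.105-r*np.cos(a)+s*np.sin(a),y,.14+r*np.sin(a)+s*np.cos(a)]
    B=[ang(r,y,s) for r in(.145,.185) for y in(.139,.151) for s in(-.005,.005)]
    T=[ang(.165+.008*np.cos(t),y,.008*np.sin(t)) for y in(max(.151,L-.012),L) for t in th]
    N=[ang(.165+.003*np.cos(t),y,.003*np.sin(t)) for y in(.15,L) for t in th]
    for Q in(B,T,N): cv2.fillConvexPoly(m,cv2.convexHull(((proj(n,tw(P,Q))+o+.5)*4).round().astype(np.int32)),1)
    return cv2.resize(m.astype(np.float32),(640,480),interpolation=cv2.INTER_AREA)
for n in("side","top"):
    M=mask(f"pics/{n}0.png",n).astype(float); ys,xs=np.nonzero(M); print(n,M.sum(),xs.min(),xs.max(),ys.min(),ys.max())
    for fx in(off[n],np.zeros(2)):
        res=sorted((np.abs(sil(n,np.radians(g),L,fx)-M).sum().round(1),g,L) for g in np.arange(26,36,.5) for L in(.162,.166,.170,.175)); print(fx.round(1),res[:5],[min(r for r in res if r[1]==g)[0] for g in(28,29,30,31,32)])
    # cover edge now
    I=cv2.imread(f"pics/m_{n[0]}.png")
    best=[]
    g=cv2.cvtColor(I,cv2.COLOR_BGR2GRAY).astype(np.float32)
    for A in np.arange(26,35,.5):
        pr=lambda y:proj(n,tw(P,[cov(np.radians(A),r,y,.01) for r in np.linspace(.06,.17,40)]))+off[n]
        s=lambda u:cv2.remap(g,u[:,0].astype(np.float32).reshape(1,-1),u[:,1].astype(np.float32).reshape(1,-1),1)[0]
        best.append((round(float(np.mean(s(pr(.118))-s(pr(.126)))),1),A))
    print("edge",sorted(best)[::-1][:5])
E
```

```text
side 55.0 333 344 159 165
[-0.6 -0.6] [(np.float64(34.8), np.float64(30.0), 0.166), (np.float64(38.0), np.float64(29.5), 0.166), (np.float64(39.8), np.float64(30.0), 0.162), (np.float64(40.2), np.float64(29.0), 0.166), (np.float64(40.4), np.float64(30.5), 0.166)] [np.float64(52.2), np.float64(40.2), np.float64(34.8), np.float64(47.6), np.float64(73.6)]
[0. 0.] [(np.float64(38.4), np.float64(30.5), 0.166), (np.float64(39.2), np.float64(31.0), 0.166), (np.float64(40.2), np.float64(30.0), 0.166), (np.float64(42.4), np.float64(30.5), 0.17), (np.float64(43.9), np.float64(30.5), 0.162)] [np.float64(69.6), np.float64(50.2), np.float64(40.2), np.float64(39.2), np.float64(55.8)]
edge [(33.0, np.float64(29.5)), (31.5, np.float64(29.0)), (25.5, np.float64(30.0)), (24.9, np.float64(28.5)), (18.6, np.float64(28.0))]
top 79.0 417 428 185 198
[-0.1  0.9] [(np.float64(118.4), np.float64(31.0), 0.166), (np.float64(119.9), np.float64(31.5), 0.166), (np.float64(122.6), np.float64(31.0), 0.162), (np.float64(122.9), np.float64(30.5), 0.166), (np.float64(122.9), np.float64(31.5), 0.162)] [np.float64(143.1), np.float64(136.1), np.float64(127.4), np.float64(118.4), np.float64(126.6)]
[0. 0.] [(np.float64(112.6), np.float64(30.5), 0.166), (np.float64(113.4), np.float64(30.0), 0.166), (np.float64(117.1), np.float64(31.0), 0.166), (np.float64(117.6), np.float64(30.5), 0.162), (np.float64(117.8), np.float64(29.5), 0.166)] [np.float64(133.4), np.float64(122.5), np.float64(113.4), np.float64(117.1), np.float64(134.5)]
edge [(70.9, np.float64(32.5)), (70.8, np.float64(32.0)), (70.6, np.float64(33.0)), (70.5, np.float64(31.5)), (70.3, np.float64(33.5))]
```

```bash
python3 -m crank '[[0,0,0,0,0,0],[0,0,0,0,0,0],[0,0,0,0,0,0],[0,0,0,0,0,0],[0,0,0,0,0,0]]'; python3 ang.py; python3 -c "
from cell import workorder; print(workorder.job_done())"
```

```text
time_s: 12.3
eef_pos: [0.5284, -0.2422, 0.269]
tcp_rot: [-2.584, 0.0, 1.259]
force: [-10.6, 1.3, -2.2]
opening: 0.149
t 12.3 pos angle 30.67 r 0.2013 tool tilt 31.94 F [-10.6   1.3  -2.2] M [ 0.05  1.01 -0.02] op 0.149
the job is handed in; nothing more can be done
None
```

I turned the salt jar's cap about 90° anticlockwise. Then I lifted the fume cover to the rider's angle and handed the job in at 12.3 s, still gripping the handle.

- **Cap:** the mark on the salt jar's cap moved a quarter turn anticlockwise in before and after pictures. The marks on the two narrow jars' caps had not moved.
- **Cover angle:** the arm's position put the cover at 30.7°, with no drift over the last 0.5 s. The tool's tilt read 31.9°, which I put down to the round bar turning slightly in the pads. The cover's edge gave about 29.5° in the side picture. In the top picture it gave no clear answer (31.5–33.5° fitted about equally).
- **Rider angle:** the pictures put it between 30.0° and 31.0°, so the cover should be level with it to within about 1°. The rider was still in place in pictures taken during the lift.
- **Not confirmed:** I could not make out the pointer's tip clearly at the end, and the network's readings for it did not fit the geometry. The level is therefore judged from the cover and the rider, not from the pointer itself.
- **Other things on the bench:** I saw no sign of contact with anything else. I did not check each item again before handing in.

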